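Rotate three samples between lab instruments

TASK

The three samples stand on each other's instruments: put the small covered dish in the middle of the light box, the bottle in the middle of the stirrer's plate, and the tube rack in the middle of the balance's pan with its long side parallel to the balance's front edge. Use the empty cork mat as the parking place on the way: no sample may touch the bare bench, each is carried upright and set down rather than dropped, and it is let go. Leave the stack of large dishes, the black pot and the microscope objective where they are.

Things in the scene. Friction and masses are not known exactly. Their poses are not given: they have to be found in the camera images.
- dish: sample: small flat round covered dish, white with a clear lid and amber filling, 60 mm diameter, 18 mm high (the lower 5 mm is 56 mm diameter), 30-55 g. Origin: centre of the underside, z up. At the start it stands on the balance's pan, within about 15 mm of the middle.
- bottle: sample: closed amber bottle with paper label and white cap, 50 mm diameter, 90 mm high: straight-sided up to 50 mm, then a shoulder narrowing to the cap (24 mm diameter, the top 16 mm), 170-290 g. Origin: centre of the underside, z up. At the start it stands on the light box, within about 15 mm of the middle.
- rack: sample: one solid white tube rack, 46 mm along its own x, 92 mm along its own y, block 38 mm high, with 2 x 4 fixed blue-capped tubes to 58 mm high, 130-210 g. Origin: centre of the underside, z up. At the start it stands on the stirrer's plate, within about 15 mm of the middle.
- lightbox: instrument, fixed: low black slab 170 x 170 mm with a square white luminous plate, 136 x 136 mm, set in its top. The plate's flat surface is 35 mm above the origin (frame 33 mm). Origin: at bench level under the middle of the plate.
- balance: instrument, fixed: white body 200 (own x) x 140 (own y) x 40 mm with a round steel pan 116 mm in diameter, whose flat top is 55 mm above the origin; a dark display lies flat near its front edge, on its own -x side, 112 mm from the pan's middle. The front edge runs along own y. Origin: at bench level under the middle of the pan.
- stirrer: instrument, fixed: grey body 165 x 125 x 48 mm with a square white ceramic plate, 112 x 112 mm, whose flat top is 60 mm above the origin; a black knob (top 58 mm high) at the front, on its own -x side. Origin: at bench level under the middle of the plate.
- mat: the parking place, fixed: round cork mat, 120 mm diameter, top 12 mm above the origin, empty at the start. Origin: at bench level under its middle.
- stack: bystander, loose: stack of five large white dishes, 90 mm diameter, 65 mm high. Origin: centre of the underside.
- pot: bystander, loose: round black pot, 48 mm diameter, 50 mm high. Origin: centre of the underside.
- objective: bystander, loose: steel microscope objective standing upright, 30 mm diameter, 50 mm high. Origin: centre of the underside.

How it is judged:
By the outcome, as a careful person would: the job done as asked, in the order asked, and still so for the second after the job is handed in, with the robot touching nothing.
It also fails if it takes over 122 s, if anything falls off the work surface, if the arm or the gripper's body presses on something with over 40 N, if the wrist force passes 120 N, or if a joint passes its speed limit or range.

ROBOT

A 6-joint arm with a two-finger parallel gripper is mounted at the origin on the work surface. World frame = base frame: x ahead of the robot, y to its left, z up, the work surface at z = 0. Lengths are in m, angles in rad, forces in N, time in s.
With the tool pointing down it reaches from about 0.25 to 0.8 m from the base axis. Payload 3.9 kg.
Tool frame: the origin (TCP) lies on the centre line of the jaws, within the pads' length; the fingertips stand 14 mm ahead of it and the grasp point (between the pads) lies 5 mm behind it (robot.nose_length is the distance from the TCP to the fingertips, in m); z points along the fingers, y is the line along which they close (so a half turn about z gives the same grasp; the last joint's range is limited). The gripper opens to 85 mm and grips with 20 to 120 N. Pads are 22 mm wide; open, the fingers measure 114 mm over their backs; the gripper's body (76 mm by 85 mm) begins 54 mm behind the grasp point. The pads swing forward as they close: fully open they stand 13 mm farther back than shut.
Start: joints at [1.256, 0.26, -0.138, 1.173, 0, 1.571], TCP at [0.163, 0.499, 0.245] pointing down, gripper open.
Joint ranges: [-2.78, 2.78], [-0.83, 1.72], [-1.28, 1.37], [-1.9, 2.12], [-1.57, 1.48], [-3.14, 3.14]. Speed limits (rad/s): [2.57, 2.57, 3.14, 3.14, 3.14, 3.14].

INTERFACE

Orientations are given as a rotation vector (axis times angle).
In Python, from workcell import robot gives the robot as it stands.
- The arm moves only by the tool apply_moves, never from a script. Its arguments are lists of equal length, an entry for each row: "translation": the shift along the tool's x, y, z in cm, a list of three; "turn": the turn about the tool's z in degrees; "jaw": the gripper command: -1 is fully open, 1 is shut, values between are in proportion. In form: {"translation": [[tx, ty, tz], ...], "turn": [turn, ...], "jaw": [jaw, ...]}. A call has 1 to 8 rows; each row is the pose to reach, as a shift and turn from the pose commanded when the call began, along the tool's axes at that moment; what a row does not reach only later rows make up. A row lasts 1/12 s, in which the tool goes at most 41.7 mm and 7.16 degrees, less where a joint would pass 70% of its speed; a pose out of reach is approached as far as the arm can. A call with a gripper value outside its range is refused whole. The fingers move at their own pace and stop on an object; "grip_force" is the grip in N (left out, the last holds). Time passes only in rows, so rows that repeat a pose let the fingers close. It gives the time, the measured TCP pose, the force, the opening and the grip force at its end, in the units of the state.
- robot.sense(): the state, without advancing time (a new reading comes with each control period).
- robot.snapshot(name): name is "scene" or "top" or "wrist"; returns a dict with "img" (480x640x3 uint8, red, green, blue), "z_map" (480x640 float32, m along the optical axis (not along the pixel's ray), 0 where there is no reading), "camera_matrix" (3x3 intrinsics, pixels), "position" and "attitude" of the camera in the world; the wrist camera has in their place "mount" (4x4, takes a point from camera to tool coordinates, whose origin is the TCP and whose axes are the flange's). Camera axes: x right, y down, z forward; pixel columns grow to the right and rows downward; lengths in m; the calibration is good to about 2 mm. A picture is of the moment at which its call begins: read the wrist's pose just before it.
- robot.close_job(): hands the job in; it is judged then, once.
The state is a dict: "clock": time; "qpos": joint angles; "qvel": joint speeds; "tau": joint torques, N m; "eef_pos": TCP position; "ee_rot": TCP orientation; "force": force on the tool from outside, world axes, zero at the start; "moment": the same for the moment, N m; "grip_width": opening from 0.0 (shut) to 1.0 (fully open); "gripper_force": force on a finger pad.
Only numpy, scipy, OpenCV 4.12 (cv2) and the standard library are available. Lean on these libraries where they do the work, as an engineer would, in place of code of your own. Each camera call takes 0.05 s, during which the arm holds its last target. There are 200 camera calls.

## Working session

There is one attempt and no reset: what is moved stays moved. The work goes in short steps, Python scripts to look and compute and a tool call to move; the robot and the scene stay as the last step left them, time stands still between calls to the robot, and variables do not carry over. Pictures are saved under pics/ and viewed, at most 14 in all, crops included, and the job is handed in when it is done.

Besides the shell and the picture viewer there is one more tool, called as name(argument=value, ...) on one line, values as JSON. apply_moves: Moves the arm, as the interface text tells. Its arguments: {"type":"object","properties":{"translation":{"type":"array","items":{"type":"array","items":{"type":"number"}}},"turn":{"type":"array","items":{"type":"number"}},"jaw":{"type":"array","items":{"type":"number"}},"grip_force":{"type":"number"}},"required":["translation","turn","jaw"]}

```bash
ls; mkdir -p pics
python3 - <<'E'
from workcell import robot
import cv2,numpy as np
for n in("top","scene"):
    s=robot.snapshot(n); cv2.imwrite(f"pics/{n}1.png",s["img"][:,:,::-1]); np.savez(f"{n}1.npz",**s)
    print(n,s["camera_matrix"],s["position"],s["attitude"])
st=robot.sense(); print({k:np.round(v,3) for k,v in st.items()})
print(robot.nose_length)
E
```

```text
pics
top [[607.71146841   0.         312.82161552]
 [  0.         607.71146841 237.16923515]
 [  0.           0.           1.        ]] [ 0.36201062 -0.00416145  1.23529861] [-2.11502405  2.17291662 -0.17004013]
scene [[580.24283322   0.         323.71412233]
 [  0.         580.24283322 234.73367374]
 [  0.           0.           1.        ]] [ 1.12549906 -0.84068337  0.75471956] [-2.08687973 -0.63683997  0.35995257]
{'clock': np.float64(0.1), 'qpos': array([ 1.256,  0.261, -0.139,  1.173,  0.   ,  1.571]), 'qvel': array([-0.   , -0.001,  0.005, -0.001, -0.002, -0.001]), 'tau': array([-1.0000e-03, -4.0651e+01,  2.5453e+01,  1.0000e-02, -0.0000e+00,
        0.0000e+00]), 'eef_pos': array([0.162, 0.499, 0.245]), 'ee_rot': array([-4.920e-01, -3.102e+00,  3.000e-03]), 'force': array([ 0.219,  0.517, -0.125]), 'moment': array([ 0.029,  0.004, -0.008]), 'gripper_force': np.float64(0.0), 'grip_width': np.float64(0.997)}
0.014
```

View pics/top1.png

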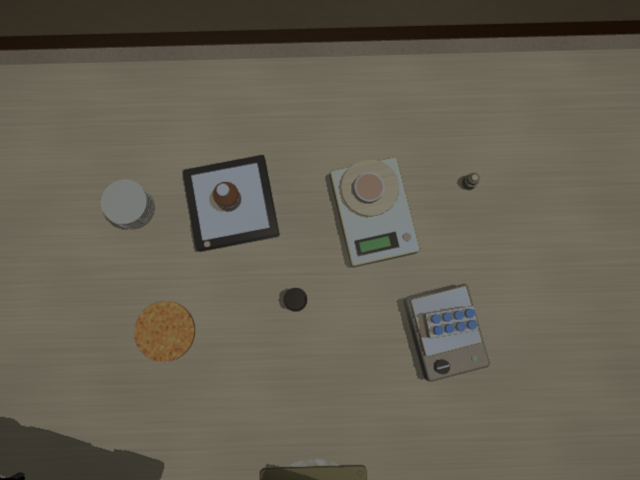

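View pics/scene1.png

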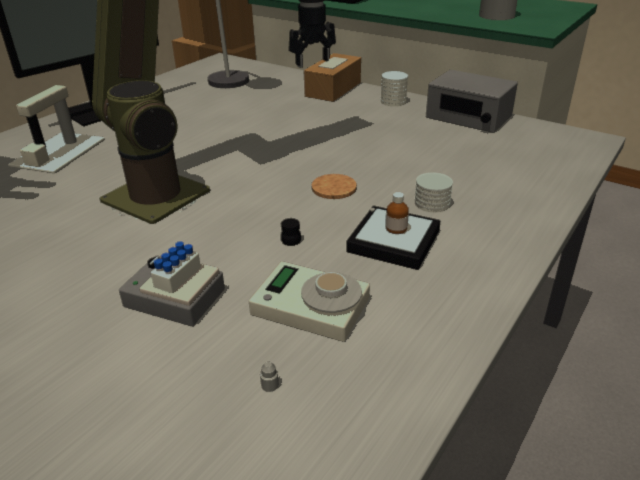

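The top view shows the mat at (165,331), the light box at (231,202) with the bottle at (226,194), and the balance pan at (370,188) with the dish on it. The stirrer plate is at (446,322) with the rack on it. Bystanders are the stack (128,204), the pot (295,299) and the objective (472,181).

```bash
cat > h.py <<'E'
import numpy as np,cv2
from scipy.spatial.transform import Rotation as R
def cloud(s):
    K=s["camera_matrix"];z=s["z_map"];v,u=np.indices(z.shape)
    p=np.stack([(u-K[0,2])/K[0,0]*z,(v-K[1,2])/K[1,1]*z,z],-1)
    return p
def world(s): return cloud(s)@R.from_rotvec(s["attitude"]).as_matrix().T+s["position"]
def rect(P):
    (c,(w,h),a)=cv2.minAreaRect((P[:,:2]*1000).astype(np.float32))
    return np.round(c,1),np.round((w,h),1),round(a,1)
def circ(P):
    c,r=cv2.minEnclosingCircle((P[:,:2]*1000).astype(np.float32)); return np.round(c,1),round(r,1)
E
python3 - <<'E'
from h import *
s=dict(np.load("top1.npz"));W=world(s)
print("bench",[np.round(W[v,u],4) for u,v in((60,120),(560,120),(300,400),(560,400))])
def sel(u,v,r,z0,z1):
    m=np.zeros(W.shape[:2],bool);m[v-r:v+r,u-r:u+r]=1
    m&=(W[...,2]>z0)&(W[...,2]<z1)
    n,l,st,_=cv2.connectedComponentsWithStats(m.astype(np.uint8))
    if n<2: return W[m]
    return W[l==1+np.argmax(st[1:,4])]
for n,u,v,r,z0,z1 in(("mat",165,331,45,.006,.018),("lbplate+frame",231,202,60,.025,.042),("lb body",231,202,60,.015,.042),("bal body",375,212,65,.03,.046),("pan",370,188,45,.049,.061),("dish",369,187,30,.064,.085),
 ("stplate",446,322,55,.055,.066),("stbody",446,332,65,.04,.066),("rackblock",453,322,40,.075,.13),("caps",453,322,40,.11,.13),("bottle",226,194,30,.06,.14),("bcap",226,194,30,.118,.14),("stack",128,204,40,.055,.075),("pot",295,299,25,.04,.06),("obj",472,181,20,.03,.06)):
    P=sel(u,v,r,z0,z1)
    if len(P)>5: print(n,len(P),"z",np.round(np.percentile(P[:,2],[5,50,95]),4),"rect",*rect(P),"circ",*circ(P))
    else: print(n,len(P))
E
```

```text
bench [array([ 0.8192,  0.5167, -0.004 ]), array([ 0.7896, -0.5441,  0.0011]), array([ 0.2276,  0.021 , -0.0029]), array([ 2.138e-01, -4.929e-01,  1.000e-04])]
mat 2750 z [0.0069 0.0102 0.014 ] rect [369.9 288.7] [118.6 118.3] 78.2 circ [369.5 289.1] 60.2
lbplate+frame 6219 z [0.0284 0.0329 0.037 ] rect [625.  153.5] [171.6 170.2] 9.6 circ [624.2 153.4] 117.7
lb body 6308 z [0.028  0.0328 0.037 ] rect [625.  153.5] [171.6 170.3] 9.6 circ [624.2 153.4] 117.7
bal body 4222 z [0.0347 0.039  0.0433] rect [ 597.9 -136.8] [201.2 140.8] 10.8 circ [ 597.5 -137.2] 119.0
pan 1818 z [0.0505 0.054  0.0578] rect [ 641.5 -128.5] [114.3 114.7] 52.2 circ [ 642.1 -128.5] 58.1
dish 720 z [0.068  0.0724 0.076 ] rect [ 637.8 -124.5] [57.9 58.8] 62.0 circ [ 638.6 -124.7] 30.4
stplate 2011 z [0.0558 0.0588 0.0626] rect [ 374.1 -262.8] [111.8 112.4] 12.5 circ [ 375. -263.] 77.7
stbody 4210 z [0.0432 0.0553 0.0616] rect [ 353. -268.] [164.9 125.9] 12.6 circ [ 352.7 -267.8] 100.6
rackblock 1263 z [0.0927 0.1021 0.1193] rect [ 371.8 -265.2] [45.8 93.2] 7.8 circ [ 371.5 -265. ] 49.9
caps 75 z [0.1128 0.1161 0.1192] rect [ 366.2 -298. ] [15.8 15.9] 70.8 circ [ 365.7 -297.8] 8.6
bottle 588 z [0.0701 0.0955 0.1244] rect [627.1 153.9] [47.8 49.1] 87.5 circ [628.1 154.7] 25.7
bcap 127 z [0.1203 0.1231 0.1275] rect [627.9 155. ] [22.5 22.5] 84.2 circ [627.8 154.6] 11.9
stack 1635 z [0.0596 0.0634 0.0669] rect [623.3 357.8] [89.3 88.7] 31.0 circ [623.2 358.3] 45.5
pot 380 z [0.0446 0.0486 0.0522] rect [425.4  26.2] [41.1 40.9] 88.6 circ [425.1  26.4] 21.3
obj 130 z [0.0314 0.0441 0.0507] rect [ 656.4 -339.7] [25.9 25. ] 34.2 circ [ 655.5 -338.9] 14.2
```

```bash
cat > go.py <<'E'
import sys
from h import *
from workcell import robot
# usage: go.py x y z psi  (m, deg): prints tool shift in cm and turn in deg
s=robot.sense(); t=np.array(sys.argv[1:4],float); M=R.from_rotvec(s["ee_rot"]).as_matrix()
psi=np.degrees(np.arctan2(M[1,1],M[0,1]))
print("t",round(float(s["clock"]),2),"pos",np.round(s["eef_pos"],4),"psi",round(psi,2),"tilt",np.round(M[:2,2],4),"w",s["grip_width"],"F",np.round(s["force"],1))
print("shift cm",np.round(M.T@(t-s["eef_pos"])*100,2),"turn",round(psi-float(sys.argv[4]),2))
E
python3 go.py .627 .1545 .2 10.8
```

```text
t 0.1 pos [0.1624 0.4986 0.2446] psi 71.96 tilt [-0.0006 -0.0016] w 0.9974211500805379 F [ 0.2  0.5 -0.1]
shift cm [-54.84 -18.33   4.49] turn 61.16
```

apply_moves(translation=[[-2,-0.7,0],[-6,-2,0],[-10,-3.3,0],[-13.9,-4.6,0],[-17.8,-5.9,0],[-21.7,-7.2,0],[-25.6,-8.5,0],[-29.5,-9.8,0]], turn=[7,14,21,28,35,42,49,56], jaw=[-1,-1,-1,-1,-1,-1,-1,-1], grip_force=40)

```text
clock: 0.77
eef_pos: [0.4137, 0.313, 0.245]
ee_rot: [-1.899, -2.502, 0.001]
force: [-0.1, 0.7, -0.6]
grip_width: 1.003
gripper_force: 0.0
```

```bash
python3 go.py .627 .1545 .2 10.8
```

```text
t 0.77 pos [0.4137 0.313  0.245 ] psi 15.62 tilt [-0.0006 -0.0003] w 1.0027489161184178 F [-0.1  0.7 -0.6]
shift cm [-21.    16.27   4.49] turn 4.82
```

apply_moves(translation=[[-3,2.3,0],[-6,4.6,0.5],[-9,7,1],[-12,9.3,2],[-15,11.6,3],[-18,14,4],[-20,15.5,4.5],[-21,16.3,4.5]], turn=[4.8,4.8,4.8,4.8,4.8,4.8,4.8,4.8], jaw=[-1,-1,-1,-1,-1,-1,-1,-1])

```text
clock: 1.43
eef_pos: [0.6286, 0.1547, 0.1976]
ee_rot: [-1.998, -2.423, 0.005]
force: [-0.3, 0.8, -0.3]
grip_width: 1.002
gripper_force: 0.0
```

```bash
python3 - <<'E'
from h import *
from workcell import robot
st=robot.sense();s=robot.snapshot("wrist")
cv2.imwrite("pics/w1.png",s["img"][:,:,::-1]);m=s["mount"];print(np.round(m,3))
C=cloud(s)@m[:3,:3].T+m[:3,3]; W=C@R.from_rotvec(st["ee_rot"]).as_matrix().T+st["eef_pos"]
W[s["z_map"]==0]=np.nan
z=W[...,2];near=np.hypot(W[...,0]-.627,W[...,1]-.154)<.045
for a,b in((.115,.14),(.06,.14)):
    P=W[near&(z>a)&(z<b)]
    if len(P)>5:print(a,len(P),rect(P),circ(P),np.nanpercentile(P[:,2],[5,50,95]))
P=W[(z>.025)&(z<.042)&(np.hypot(W[...,0]-.627,W[...,1]-.154)<.14)];print(rect(P))
E
python3 go.py .627 .1545 .072 10.8
```

```text
[[ 0.    -0.961 -0.278  0.071]
 [ 1.     0.     0.    -0.001]
 [-0.    -0.278  0.961 -0.129]
 [ 0.     0.     0.     1.   ]]
0.115 1415 (array([628.7, 155.8]), array([23.2, 23. ]), 21.2) (array([628.6, 155.7]), 12.1) [0.1192293  0.12482926 0.12592   ]
0.06 4777 (array([628.4, 157.3]), array([49.6, 47.4]), 10.5) (array([628.7, 156.5]), 25.1) [0.07662914 0.09934391 0.12549669]
(array([625.5, 153.9]), array([170.2, 169.6]), 9.7)
t 1.48 pos [0.6298 0.1545 0.1984] psi 10.94 tilt [-0.0007 -0.0017] w 0.9997910138676762 F [ 1.7 -0.7 -0.5]
shift cm [ 0.08 -0.26 12.64] turn 0.14
```

View pics/w1.png

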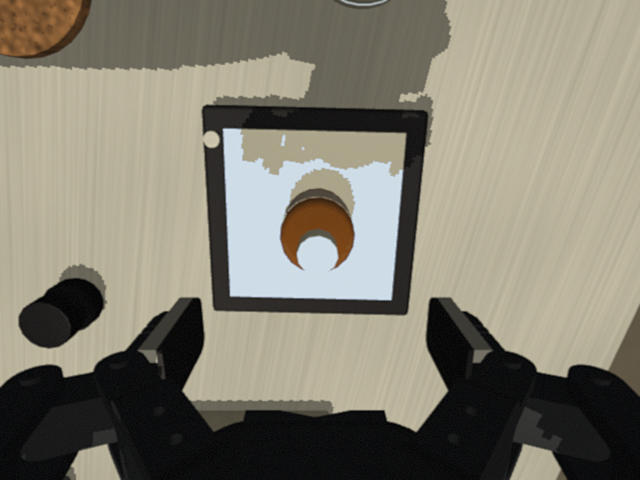

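The wrist view has the bottle cap at (318,250), centred between the open fingers, with the light box square around it. It agrees with the top view to 1–2 mm, so I'm descending and gripping.

apply_moves(translation=[[0.1,-0.1,2],[0.1,-0.1,5],[0.1,-0.1,8],[0.1,-0.1,11],[0.1,-0.1,12.4],[0.1,-0.1,12.6],[0.1,-0.1,12.6],[0.1,-0.1,12.6]], turn=[0,0,0,0,0,0,0,0], jaw=[-1,-1,-1,-1,-1,-1,-1,1], grip_force=50)

```text
clock: 2.15
eef_pos: [0.6265, 0.1592, 0.0757]
ee_rot: [1.993, 2.427, 0.002]
force: [0.7, 0.2, 0.4]
grip_width: 0.883
gripper_force: 0.0
```

apply_moves(translation=[[0,0,0],[0,0,0],[0,0,0],[0,0,0],[0,0,0],[0,0,0]], turn=[0,0,0,0,0,0], jaw=[1,1,1,1,1,1])

```text
clock: 2.65
eef_pos: [0.6276, 0.159, 0.0767]
ee_rot: [1.993, 2.425, 0.006]
force: [-0.1, 1.2, 6.5]
grip_width: 0.568
gripper_force: 51.4
```

```bash
python3 go.py .370 .289 .049 10.8
```

```text
t 2.65 pos [0.6276 0.159  0.0767] psi 11.16 tilt [0.0041 0.0014] w 0.5684252547398693 F [-0.1  1.2  6.5]
shift cm [ 17.74 -22.77   2.68] turn 0.36
```

apply_moves(translation=[[0,0,-0.5],[0,0,-1.5],[0,0,-3],[0.8,-1,-4],[2.4,-3,-4],[4.5,-5.8,-4],[6.6,-8.5,-4],[8.7,-11.2,-4]], turn=[0,0,0,0,0,0,0,0], jaw=[1,1,1,1,1,1,1,1])

```text
clock: 3.32
eef_pos: [0.4971, 0.2226, 0.1149]
ee_rot: [-1.995, -2.426, -0.0]
force: [-0.4, 1.4, -1.5]
grip_width: 0.573
gripper_force: 52.0
```

```bash
python3 go.py .370 .289 .0537 10.8
```

```text
t 3.32 pos [0.4971 0.2226 0.1149] psi 11.13 tilt [-0.0002  0.0005] w 0.5728733403819506 F [-0.4  1.4 -1.5]
shift cm [  8.97 -11.19   6.12] turn 0.33
```

apply_moves(translation=[[2.1,-2.7,0],[4.2,-5.3,0],[6.3,-8,0],[8,-10.2,0],[8.9,-11.2,0.5],[8.9,-11.2,2],[8.9,-11.2,3.5],[8.9,-11.2,4.5]], turn=[0,0,0,0,0,0,0,0], jaw=[1,1,1,1,1,1,1,1])

```text
clock: 3.98
eef_pos: [0.3705, 0.2878, 0.0691]
ee_rot: [-1.993, -2.428, 0.0]
force: [-0.8, 0.6, -2.1]
grip_width: 0.565
gripper_force: 52.0
```

```bash
python3 go.py .370 .289 .0537 10.8
python3 - <<'E'
from h import *
from workcell import robot
s=robot.snapshot("scene");cv2.imwrite("pics/s2.png",s["img"][80:320,200:520,::-1])
W=world(s);z=W[...,2];m=(np.hypot(W[...,0]-.37,W[...,1]-.289)<.07)
print(np.percentile(z[m],[2,10,30,50,70]))
E
```

```text
t 3.98 pos [0.3705 0.2878 0.0691] psi 11.25 tilt [-0.0004  0.    ] w 0.5646691170528364 F [-0.8  0.6 -2.1]
shift cm [ 0.13 -0.03  1.54] turn 0.45
[-0.00078759  0.01086112  0.13646102  0.25058497  0.36258604]
```

View pics/s2.png

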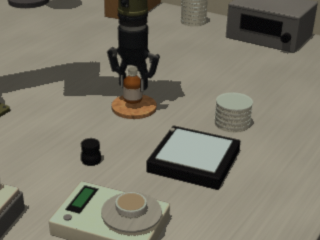

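The crop shows the bottle held upright just above the mat, at about (133,85). I'm lowering it slowly.

apply_moves(translation=[[0,0,0.5],[0,0,0.9],[0,0,1.1],[0,0,1.2],[0,0,1.3],[0,0,1.4],[0,0,1.4]], turn=[0,0,0,0,0,0,0], jaw=[1,1,1,1,1,1,1])

```text
clock: 4.62
eef_pos: [0.3723, 0.2877, 0.0554]
ee_rot: [1.995, 2.427, 0.0]
force: [0.5, 0.1, -1.7]
grip_width: 0.563
gripper_force: 52.1
```

apply_moves(translation=[[0,0,0.1],[0,0,0.2],[0,0,0.2]], turn=[0,0,0], jaw=[1,1,1])

```text
clock: 4.87
eef_pos: [0.3724, 0.2878, 0.0537]
ee_rot: [1.995, 2.427, 0.001]
force: [-0.9, -0.7, 2.2]
grip_width: 0.563
gripper_force: 52.4
```

apply_moves(translation=[[0,0,0],[0,0,0],[0,0,0],[0,0,0],[0,0,-2],[0,0,-5],[0,0,-9],[0,0,-12]], turn=[0,0,0,0,0,0,0,0], jaw=[-1,-1,-1,-1,-1,-1,-1,-1])

```text
clock: 5.53
eef_pos: [0.3722, 0.2877, 0.1754]
ee_rot: [1.995, 2.427, 0.001]
force: [0.9, 0.7, -0.3]
grip_width: 1.0
gripper_force: 0.0
```

```bash
python3 go.py .638 -.1247 .17 10.8
```

```text
t 5.53 pos [0.3722 0.2877 0.1754] psi 11.17 tilt [0.0005 0.0004] w 1.0003081048125901 F [ 0.9  0.7 -0.3]
shift cm [-45.61  18.09   0.54] turn 0.37
```

apply_moves(translation=[[-1.5,0.6,0],[-4.5,1.8,0],[-8,3.2,0],[-11.5,4.6,0],[-15,6,0],[-18.5,7.3,0],[-22,8.7,0],[-25.5,10.1,0]], turn=[0,0,0,0,0,0,0,0], jaw=[-1,-1,-1,-1,-1,-1,-1,-1])

```text
clock: 6.2
eef_pos: [0.5212, 0.0553, 0.1733]
ee_rot: [-1.995, -2.427, -0.0]
force: [0.3, -0.4, -0.2]
grip_width: 1.0
gripper_force: 0.0
```

apply_moves(translation=[[-3.5,1.4,0],[-7,2.8,0],[-10.5,4.2,0],[-14,5.6,0],[-17,6.8,0],[-19,7.6,0],[-20,8,0],[-20.1,8,0]], turn=[0,0,0,0,0,0,0,0], jaw=[-1,-1,-1,-1,-1,-1,-1,-1])

```text
clock: 6.87
eef_pos: [0.6389, -0.1264, 0.1727]
ee_rot: [1.998, 2.424, -0.0]
force: [-0.3, -0.1, -0.8]
grip_width: 0.999
gripper_force: 0.0
```

```bash
python3 - <<'E'
from h import *
from workcell import robot
st=robot.sense();s=robot.snapshot("wrist")
cv2.imwrite("pics/w2.png",s["img"][:,:,::-1]);m=s["mount"]
C=cloud(s)@m[:3,:3].T+m[:3,3]; W=C@R.from_rotvec(st["ee_rot"]).as_matrix().T+st["eef_pos"]
z=W[...,2];d=np.hypot(W[...,0]-.64,W[...,1]+.127)
for a,b,r in((.063,.085,.045),(.049,.06,.07)):
    P=W[(d<r)&(z>a)&(z<b)]
    if len(P)>5:print(a,len(P),rect(P),circ(P),np.nanpercentile(P[:,2],[5,50,95]))
s=robot.snapshot("top");W=world(s);z=W[...,2]
P=W[(np.hypot(W[...,0]-.37,W[...,1]-.289)<.05)&(z>.085)];print("bottlecap",rect(P),circ(P))
P=W[(np.hypot(W[...,0]-.37,W[...,1]-.289)<.05)&(z>.03)];print("bottle",rect(P),circ(P))
E
python3 go.py .638 -.1247 .068 10.8
```

```text
0.063 6777 (array([ 638.9, -124.6]), array([59.2, 59.1]), 61.5) (array([ 638.8, -124.7]), 30.1) [0.07204855 0.07340161 0.07450389]
0.049 14831 (array([ 642.1, -128.2]), array([115.1, 115.1]), 68.1) (array([ 641.9, -128.3]), 58.1) [0.05393731 0.05503055 0.05611543]
bottlecap (array([371.6, 282.4]), array([22.2, 21.8]), 43.0) (array([372.1, 283.1]), 12.1)
bottle (array([372.2, 281.9]), array([48.3, 49.4]), 73.7) (array([371.9, 282.5]), 25.2)
t 6.97 pos [ 0.6373 -0.124   0.1729] psi 11.16 tilt [-0.0015  0.0009] w 1.0016852659733781 F [-0.8  0.1 -1.1]
shift cm [-0.09  0.07 10.49] turn 0.36
```

apply_moves(translation=[[0,0.1,2],[0,0.1,5],[0,0.1,8],[0,0.1,9.8],[0,0.1,10.4],[0,0.1,10.5],[0,0.1,10.5]], turn=[0,0,0,0,0,0,0], jaw=[-1,-1,-1,-1,-1,-1,-1], grip_force=25)

```text
clock: 7.55
eef_pos: [0.6389, -0.1234, 0.069]
ee_rot: [1.993, 2.428, 0.0]
force: [0.7, 1.4, -0.0]
grip_width: 1.001
gripper_force: 0.0
```

apply_moves(translation=[[0,0,0],[0,0,0],[0,0,0],[0,0,0],[0,0,0],[0,0,0]], turn=[0,0,0,0,0,0], jaw=[1,1,1,1,1,1])

```text
clock: 8.05
eef_pos: [0.6404, -0.1245, 0.0704]
ee_rot: [1.993, 2.425, 0.004]
force: [-1.0, 1.0, 6.6]
grip_width: 0.689
gripper_force: 26.8
```

apply_moves(translation=[[0,0,-0.5],[0,0,-1.5],[0,0,-3],[0,0,-5],[0,0,-6],[0,0,-6]], turn=[0,0,0,0,0,0], jaw=[1,1,1,1,1,1])

```text
clock: 8.55
eef_pos: [0.6412, -0.125, 0.1319]
ee_rot: [1.992, 2.423, 0.004]
force: [0.6, -0.6, 0.2]
grip_width: 0.686
gripper_force: 27.0
```

```bash
python3 - <<'E'
from h import *
from workcell import robot
st=robot.sense();s=robot.snapshot("wrist")
cv2.imwrite("pics/w3.png",s["img"][:,:,::-1]);m=s["mount"]
C=cloud(s)@m[:3,:3].T+m[:3,3]
T=C[(abs(C[...,0])<.04)&(abs(C[...,1])<.029)&(C[...,2]>-.02)&(C[...,2]<.03)];print(len(T),rect(T),np.percentile(T[:,2],[5,50,95]))
E
python3 go.py .6255 .1538 .11 10.8
```

```text
19524 (array([-0., -0.]), array([60.5, 58. ]), 0.1) [-0.0041223  -0.00288728 -0.00012272]
t 8.6 pos [ 0.6403 -0.1248  0.1301] psi 11.16 tilt [ 0.0037 -0.0008] w 0.6853260408282112 F [ 1.   0.4 -0.9]
shift cm [27.62  3.93  1.99] turn 0.36
```

View pics/w3.png

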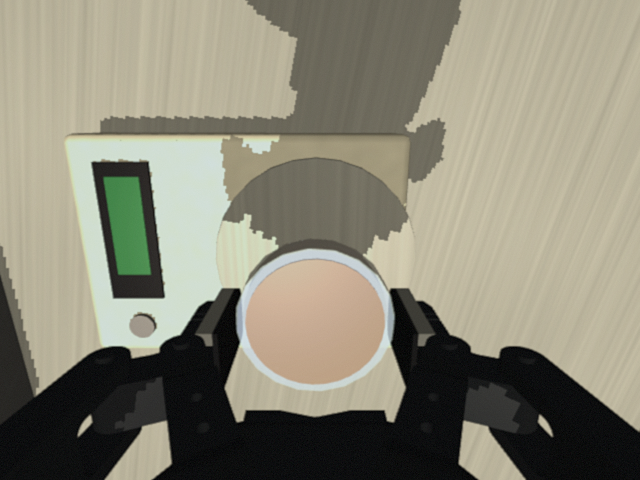

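The dish is held level between the pads, centred at about (316,320), so I'm carrying it to the light box.

apply_moves(translation=[[1.5,0.2,0],[5,0.7,0],[9,1.3,0],[13,1.9,0],[17,2.4,0],[21,3,0],[24.5,3.5,0],[26.8,3.8,0]], turn=[0,0,0,0,0,0,0,0], jaw=[1,1,1,1,1,1,1,1])

```text
clock: 9.27
eef_pos: [0.6224, 0.1501, 0.1267]
ee_rot: [-1.989, -2.428, 0.002]
force: [0.3, -0.3, 0.5]
grip_width: 0.688
gripper_force: 27.0
```

apply_moves(translation=[[0.8,0.1,0],[0.8,0.1,1],[0.8,0.1,3],[0.8,0.1,5],[0.8,0.1,6.5],[0.8,0.1,7],[0.8,0.1,7]], turn=[0,0,0,0,0,0,0], jaw=[1,1,1,1,1,1,1])

```text
clock: 9.85
eef_pos: [0.6217, 0.152, 0.0555]
ee_rot: [-1.995, -2.423, 0.007]
force: [0.5, 0.3, -1.0]
grip_width: 0.687
gripper_force: 27.0
```

```bash
python3 go.py .6255 .1538 .050 10.8
```

```text
t 9.85 pos [0.6217 0.152  0.0555] psi 11.07 tilt [-0.0053 -0.0018] w 0.6872309601967413 F [ 0.5  0.3 -1. ]
shift cm [0.1  0.41 0.55] turn 0.27
```

apply_moves(translation=[[0.1,0.3,0],[0.1,0.3,0.2],[0.1,0.3,0.4],[0.1,0.3,0.5],[0.1,0.3,0.5],[0.1,0.3,0.5]], turn=[0,0,0,0,0,0], jaw=[1,1,1,1,1,1])

```text
clock: 10.35
eef_pos: [0.6267, 0.1555, 0.0536]
ee_rot: [1.995, 2.427, 0.0]
force: [-0.4, 0.4, -0.2]
grip_width: 0.685
gripper_force: 27.0
```

```bash
python3 go.py .6255 .1538 .050 10.8
```

```text
t 10.35 pos [0.6267 0.1555 0.0536] psi 11.16 tilt [0.0004 0.0001] w 0.6854299157132122 F [-0.4  0.4 -0.2]
shift cm [-0.14 -0.15  0.36] turn 0.36
```

apply_moves(translation=[[-0.1,-0.1,0.05],[-0.1,-0.1,0.1],[-0.1,-0.1,0.15],[-0.1,-0.1,0.2],[-0.1,-0.1,0.2],[-0.1,-0.1,0.2]], turn=[0,0,0,0,0,0], jaw=[1,1,1,1,1,1])

```text
clock: 10.85
eef_pos: [0.6258, 0.1542, 0.0512]
ee_rot: [-1.995, -2.427, 0.0]
force: [0.2, 0.2, -0.7]
grip_width: 0.688
gripper_force: 27.0
```

```bash
python3 - <<'E'
from h import *
from workcell import robot
s=robot.snapshot("wrist");m=s["mount"];st=robot.sense()
C=cloud(s)@m[:3,:3].T+m[:3,3]
T=C[(abs(C[...,0])<.04)&(abs(C[...,1])<.028)&(C[...,2]>-.02)&(C[...,2]<.008)];print(len(T),rect(T),np.percentile(T[:,2],[5,50,95]))
T=C[(C[...,0]>.045)&(C[...,0]<.065)&(abs(C[...,1])<.05)&(C[...,2]>0)&(C[...,2]<.03)];print("plate z",np.percentile(T[:,2],[5,50,95]))
E
python3 go.py .6255 .1538 .050 10.8
```

```text
18396 (array([0.1, 0. ]), array([56. , 60.2]), 89.7) [-0.00388832 -0.00287272 -0.00111035]
plate z [0.01516615 0.01620018 0.01724122]
t 10.9 pos [0.6258 0.1543 0.0513] psi 11.16 tilt [-0.0001 -0.    ] w 0.6921399894593454 F [ 0.5 -0.5  0. ]
shift cm [-0.04 -0.04  0.13] turn 0.36
```

apply_moves(translation=[[0,0,0.05],[0,0,0.1],[0,0,0.15],[0,0,0.15],[0,0,0.15]], turn=[0,0,0,0,0], jaw=[1,1,1,1,1])

```text
clock: 11.32
eef_pos: [0.6259, 0.1543, 0.0505]
ee_rot: [1.995, 2.427, 0.001]
force: [-2.4, -0.3, 5.3]
grip_width: 0.683
gripper_force: 27.4
```

apply_moves(translation=[[0,0,0],[0,0,0],[0,0,0],[0,0,0],[0,0,-2],[0,0,-5],[0,0,-9],[0,0,-12]], turn=[0,0,0,0,0,0,0,0], jaw=[-0.7,-0.8,-0.9,-1,-1,-1,-1,-1])

```text
clock: 11.98
eef_pos: [0.6259, 0.1543, 0.1718]
ee_rot: [1.995, 2.427, 0.001]
force: [1.0, -0.4, 0.5]
grip_width: 0.999
gripper_force: 0.0
```

```bash
python3 go.py .3718 -.265 .19 8
python3 - <<'E'
from h import *
from workcell import robot
s=robot.snapshot("wrist");m=s["mount"];st=robot.sense()
C=cloud(s)@m[:3,:3].T+m[:3,3]; W=C@R.from_rotvec(st["ee_rot"]).as_matrix().T+st["eef_pos"]
z=W[...,2];d=np.hypot(W[...,0]-.6255,W[...,1]-.1538)
P=W[(d<.05)&(z>.045)&(z<.06)];print("dish",circ(P),np.percentile(P[:,2],[5,50,95]))
P=W[(d<.14)&(z>.025)&(z<.06)];print("lb",rect(P))
E
```

```text
t 11.98 pos [0.6259 0.1543 0.1718] psi 11.16 tilt [0.0005 0.0001] w 0.9990258053090718 F [ 1.  -0.4  0.5]
shift cm [-36.22 -33.05  -1.84] turn 3.16
dish (array([630. , 155.4]), 30.0) [0.05493735 0.05954236 0.05995731]
lb (array([630.6, 155.3]), array([170.6, 169.4]), 9.6)
```

Dish centred within 1 mm on the light box. Next is the rack.

apply_moves(translation=[[-1.1,-1,0],[-3.3,-3,0],[-5.9,-5.4,0],[-8.5,-7.8,0],[-11.1,-10.1,0],[-13.7,-12.5,0],[-16.3,-14.9,0],[-18.9,-17.2,0]], turn=[1,2,3,3,3,3,3,3], jaw=[-1,-1,-1,-1,-1,-1,-1,-1])

```text
clock: 12.7
eef_pos: [0.4923, -0.0656, 0.1695]
ee_rot: [-2.057, -2.374, 0.0]
force: [0.1, -0.8, 0.1]
grip_width: 1.003
gripper_force: 0.0
```

```bash
python3 go.py .3718 -.265 .19 8
```

```text
t 12.7 pos [ 0.4923 -0.0656  0.1695] psi 8.18 tilt [-0.0002 -0.0001] w 1.0030303776066243 F [ 0.1 -0.8  0.1]
shift cm [-18.02 -14.77  -2.05] turn 0.18
```

apply_moves(translation=[[-2.7,-2.2,-0.5],[-5.4,-4.4,-1],[-8.1,-6.6,-2],[-10.8,-8.8,-2],[-13.5,-11,-2],[-16,-13.1,-2],[-17.5,-14.3,-2],[-17.8,-14.6,-2]], turn=[0,0,0,0,0,0,0,0], jaw=[-1,-1,-1,-1,-1,-1,-1,-1])

```text
clock: 13.37
eef_pos: [0.3728, -0.2638, 0.1897]
ee_rot: [2.062, 2.369, -0.002]
force: [0.1, 0.0, 0.1]
grip_width: 0.999
gripper_force: 0.0
```

```bash
python3 - <<'E'
from h import *
from workcell import robot
robot.snapshot("wrist");st=robot.sense();s=robot.snapshot("wrist");m=s["mount"]
cv2.imwrite("pics/w4.png",s["img"][:,:,::-1])
C=cloud(s)@m[:3,:3].T+m[:3,3]; W=C@R.from_rotvec(st["ee_rot"]).as_matrix().T+st["eef_pos"]
z=W[...,2];d=np.hypot(W[...,0]-.372,W[...,1]+.265)
P=W[(d<.07)&(z>.085)&(z<.105)];print("block",rect(P),np.percentile(P[:,2],[5,50,95]))
P=W[(d<.07)&(z>.085)&(z<.13)];print("rack",rect(P))
P=W[(d<.09)&(z>.055)&(z<.064)];print("plate",rect(P),np.percentile(P[:,2],[5,50,95]))
E
python3 go.py .3718 -.265 .078 8
```

```text
block (array([ 371.8, -264.7]), array([46.2, 91.4]), 7.8) [0.09514243 0.09779431 0.09899818]
rack (array([ 371.8, -264.7]), array([46.2, 91.4]), 7.8)
plate (array([ 357.6, -266.2]), array([146.4, 111.5]), 12.6) [0.05816743 0.05992132 0.06109684]
t 13.47 pos [ 0.374  -0.2619  0.1896] psi 8.03 tilt [0.0001 0.0005] w 0.9988780756314116 F [0.3 0.1 0.1]
shift cm [-0.29 -0.26 11.16] turn 0.03
```

View pics/w4.png

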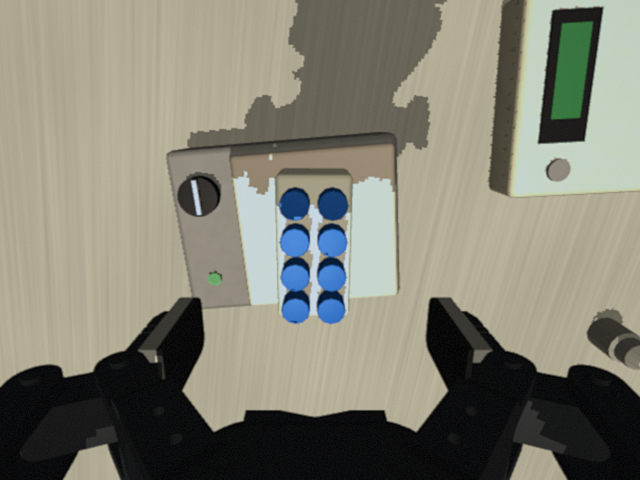

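The wrist view shows the rack at about (313,245), aligned with the jaws, with the stirrer knob to its left. I'm descending.

apply_moves(translation=[[-0.3,-0.25,2],[-0.3,-0.25,5],[-0.3,-0.25,8],[-0.3,-0.25,10],[-0.3,-0.25,11],[-0.3,-0.25,11.1],[-0.3,-0.25,11.1],[-0.3,-0.25,11.1]], turn=[0.2,0.2,0.2,0.2,0.2,0.2,0.2,0.2], jaw=[-1,-1,-1,-1,-1,-1,-1,-1], grip_force=50)

```text
clock: 14.13
eef_pos: [0.3734, -0.2644, 0.0794]
ee_rot: [2.06, 2.371, 0.001]
force: [-0.3, -0.5, 0.2]
grip_width: 1.001
gripper_force: 0.0
```

apply_moves(translation=[[0,0,0],[0,0,0],[0,0,0],[0,0,0],[0,0,0],[0,0,0],[0,0,0]], turn=[0,0,0,0,0,0,0], jaw=[1,1,1,1,1,1,1])

```text
clock: 14.72
eef_pos: [0.3729, -0.2652, 0.0797]
ee_rot: [2.061, 2.369, 0.0]
force: [0.4, 0.9, 6.4]
grip_width: 0.526
gripper_force: 52.3
```

apply_moves(translation=[[0,0,-0.5],[0,0,-1.5],[0,0,-3],[0,0,-5],[0,0,-6],[0,0,-6]], turn=[0,0,0,0,0,0], jaw=[1,1,1,1,1,1])

```text
clock: 15.22
eef_pos: [0.3735, -0.2657, 0.1409]
ee_rot: [2.059, 2.367, 0.001]
force: [0.4, -0.4, -1.2]
grip_width: 0.532
gripper_force: 51.6
```

```bash
python3 - <<'E'
from h import *
from workcell import robot
s=robot.snapshot("wrist");m=s["mount"]
C=cloud(s)@m[:3,:3].T+m[:3,3]
for a,b in((-.06,-.03),(-.03,-.01),(-.01,.03)):
    T=C[(abs(C[...,0])<.06)&(abs(C[...,1])<.022)&(C[...,2]>a)&(C[...,2]<b)]
    if len(T)>5: print(len(T),rect(T),np.percentile(T[:,2],[5,50,95]))
E
python3 go.py .642 -.1284 .135 10.7
```

```text
18091 (array([14.7,  0. ]), array([51.3, 44. ]), 0.4) [-0.05715739 -0.03813425 -0.03185297]
11265 (array([ 8.7, -0. ]), array([75.3, 44. ]), 0.0) [-0.02848512 -0.01828821 -0.01546756]
1731 (array([45.9, -0.2]), array([ 1.3, 43.5]), 0.6) [-0.0089573   0.00178444  0.01574677]
t 15.27 pos [ 0.3729 -0.2652  0.1397] psi 7.95 tilt [ 0.0018 -0.0013] w 0.5332915089889158 F [ 0.3 -0.2 -2. ]
shift cm [ 9.83 28.54  0.5 ] turn -2.75
```

apply_moves(translation=[[0.4,1.2,0],[1.3,3.8,0],[2.4,7,0],[3.6,10.5,0],[4.8,14,0],[6,17.5,0],[7.2,21,0],[8.4,24.3,0]], turn=[-1,-2,-2.8,-2.8,-2.8,-2.8,-2.8,-2.8], jaw=[1,1,1,1,1,1,1,1])

```text
clock: 15.93
eef_pos: [0.6028, -0.1457, 0.1369]
ee_rot: [-2.0, -2.42, 0.001]
force: [-0.1, -0.5, -2.1]
grip_width: 0.524
gripper_force: 51.6
```

```bash
python3 go.py .642 -.1284 .08 10.7
```

```text
t 15.93 pos [ 0.6028 -0.1457  0.1369] psi 10.84 tilt [-0.0021  0.001 ] w 0.5243261005599665 F [-0.1 -0.5 -2.1]
shift cm [0.95 4.19 5.68] turn 0.14
```

apply_moves(translation=[[0.6,2.2,0],[0.8,3.6,0],[0.9,4,1],[0.9,4,2.5],[0.9,4,4],[0.9,4,5.1],[0.9,4,5.4],[0.9,4,5.4]], turn=[0,0,0,0,0,0,0,0], jaw=[1,1,1,1,1,1,1,1])

```text
clock: 16.6
eef_pos: [0.637, -0.1313, 0.0826]
ee_rot: [-2.001, -2.417, 0.003]
force: [-0.3, -0.4, -1.8]
grip_width: 0.529
gripper_force: 51.7
```

```bash
python3 - <<'E'
from h import *
from workcell import robot
st=robot.sense();s=robot.snapshot("wrist");m=s["mount"]
cv2.imwrite("pics/w5.png",s["img"][:,:,::-1])
C=cloud(s)@m[:3,:3].T+m[:3,3]
T=C[(C[...,0]>.045)&(C[...,0]<.06)&(abs(C[...,1])<.03)&(C[...,2]>.0)&(C[...,2]<.045)]
print(np.percentile(T[:,2],[5,50,95]))
E
python3 go.py .642 -.1284 .075 10.7
```

```text
[0.00513297 0.02770611 0.04310866]
t 16.65 pos [ 0.638  -0.1316  0.0839] psi 10.74 tilt [-0.002   0.0004] w 0.5288789723748959 F [ 0.2  0.  -1.4]
shift cm [0.24 0.45 0.89] turn 0.04
```

apply_moves(translation=[[0.2,0.4,0.2],[0.2,0.4,0.3],[0.2,0.4,0.4],[0.2,0.4,0.5],[0.2,0.4,0.5],[0.2,0.4,0.5]], turn=[0,0,0,0,0,0], jaw=[1,1,1,1,1,1])

```text
clock: 17.15
eef_pos: [0.6425, -0.1289, 0.08]
ee_rot: [2.003, 2.42, 0.0]
force: [-0.2, 0.1, -1.3]
grip_width: 0.532
gripper_force: 51.7
```

```bash
python3 go.py .642 -.1284 .075 10.7
```

```text
t 17.15 pos [ 0.6425 -0.1289  0.08  ] psi 10.76 tilt [ 0.0002 -0.0001] w 0.5322056002265539 F [-0.2  0.1 -1.3]
shift cm [ 0.06 -0.05  0.5 ] turn 0.06
```

apply_moves(translation=[[0,0,0.1],[0,0,0.2],[0,0,0.3],[0,0,0.4],[0,0,0.4],[0,0,0.4]], turn=[0,0,0,0,0,0], jaw=[1,1,1,1,1,1])

```text
clock: 17.65
eef_pos: [0.6424, -0.1288, 0.0756]
ee_rot: [-2.003, -2.42, 0.0]
force: [-0.5, -0.7, -2.0]
grip_width: 0.532
gripper_force: 51.7
```

apply_moves(translation=[[0,0,0.05],[0,0,0.1],[0,0,0.15],[0,0,0.15],[0,0,0.15]], turn=[0,0,0,0,0], jaw=[1,1,1,1,1])

```text
clock: 18.07
eef_pos: [0.6426, -0.1288, 0.0747]
ee_rot: [2.003, 2.42, 0.0]
force: [-0.9, 0.2, 2.4]
grip_width: 0.531
gripper_force: 51.9
```

Contact: the vertical force went from −2 to +2.4 N. I'm releasing and rising.

apply_moves(translation=[[0,0,0],[0,0,0],[0,0,0],[0,0,0],[0,0,-2],[0,0,-5],[0,0,-9],[0,0,-12]], turn=[0,0,0,0,0,0,0,0], jaw=[-0.5,-0.8,-1,-1,-1,-1,-1,-1])

```text
clock: 18.73
eef_pos: [0.6427, -0.1289, 0.1965]
ee_rot: [2.003, 2.419, 0.001]
force: [1.6, 0.4, 0.5]
grip_width: 0.999
gripper_force: 0.0
```

```bash
python3 go.py .372 .2827 .19 10.7
python3 - <<'E'
from h import *
from workcell import robot
s=robot.snapshot("wrist");st=robot.sense();m=s["mount"]
C=cloud(s)@m[:3,:3].T+m[:3,3]; W=C@R.from_rotvec(st["ee_rot"]).as_matrix().T+st["eef_pos"]
z=W[...,2];d=np.hypot(W[...,0]-.642,W[...,1]+.1284)
P=W[(d<.06)&(z>.08)&(z<.125)];print("rack",rect(P),np.percentile(P[:,2],[5,50,95]))
P=W[(d<.07)&(z>.049)&(z<.06)];print("pan",circ(P))
P=W[(d<.17)&(z>.034)&(z<.06)];print("body",rect(P))
E
```

```text
t 18.73 pos [ 0.6427 -0.1289  0.1965] psi 10.76 tilt [ 0.001  -0.0002] w 0.9989323700526881 F [1.6 0.4 0.5]
shift cm [ 45.49 -18.91   0.62] turn 0.06
rack (array([ 646.4, -129.4]), array([46. , 91.5]), 10.6) [0.09826154 0.11582289 0.12070913]
pan (array([ 652.3, -127.6]), 62.6)
body (array([ 603.3, -137.4]), array([199.7, 139. ]), 11.1)
```

Rack centred on the pan within about 1 mm and aligned within 0.5°. Going for the bottle.

apply_moves(translation=[[1.4,-0.6,0],[4.4,-1.8,0],[7.8,-3.2,0],[11.2,-4.7,0],[14.6,-6.1,0],[18,-7.5,0],[21.4,-8.9,0],[24.8,-10.3,0]], turn=[0,0,0,0,0,0,0,0], jaw=[-1,-1,-1,-1,-1,-1,-1,-1])

```text
clock: 19.45
eef_pos: [0.4939, 0.0967, 0.1942]
ee_rot: [2.004, 2.419, 0.001]
force: [0.9, 1.3, 0.5]
grip_width: 1.0
gripper_force: 0.0
```

apply_moves(translation=[[3.4,-1.4,0],[6.8,-2.8,0],[10.2,-4.2,0],[13.6,-5.7,0],[16.6,-6.9,0],[19,-7.9,0],[20.3,-8.4,0],[20.7,-8.6,0]], turn=[0,0,0,0,0,0,0,0], jaw=[-1,-1,-1,-1,-1,-1,-1,-1])

```text
clock: 20.12
eef_pos: [0.3707, 0.2847, 0.1942]
ee_rot: [-1.999, -2.423, -0.001]
force: [0.0, -0.1, -0.3]
grip_width: 1.002
gripper_force: 0.0
```

```bash
python3 - <<'E'
from h import *
from workcell import robot
robot.snapshot("wrist");st=robot.sense();s=robot.snapshot("wrist");m=s["mount"]
C=cloud(s)@m[:3,:3].T+m[:3,3]; W=C@R.from_rotvec(st["ee_rot"]).as_matrix().T+st["eef_pos"]
z=W[...,2];d=np.hypot(W[...,0]-.372,W[...,1]-.285)
P=W[(d<.05)&(z>.093)&(z<.11)];print("cap",circ(P),np.percentile(P[:,2],[5,50,95]))
P=W[(d<.05)&(z>.03)&(z<.11)];print("bottle",circ(P))
E
python3 go.py .372 .285 .049 10.7
```

```text
cap (array([372.4, 284.3]), 12.0) [0.0975351  0.10184242 0.10294282]
bottle (array([372.1, 285.1]), 25.2)
t 20.22 pos [0.3716 0.2832 0.1942] psi 10.86 tilt [ 0.0002 -0.0003] w 0.9991934631938939 F [-0.7 -0.2  0.1]
shift cm [ 0.17  0.07 14.52] turn 0.16
```

apply_moves(translation=[[0.1,0.1,2],[0.1,0.1,5],[0.1,0.1,8.5],[0.1,0.1,11.5],[0.1,0.1,13.5],[0.1,0.1,14.3],[0.1,0.1,14.3],[0.1,0.1,14.3]], turn=[0,0,0,0,0,0,0,0], jaw=[-1,-1,-1,-1,-1,-1,-1,-1])

```text
clock: 20.88
eef_pos: [0.3734, 0.2836, 0.0517]
ee_rot: [2.005, 2.419, -0.0]
force: [0.6, -0.1, -0.1]
grip_width: 1.0
gripper_force: 0.0
```

apply_moves(translation=[[0,0,0],[0,0,0],[0,0,0],[0,0,0],[0,0,0],[0,0,0],[0,0,0]], turn=[0,0,0,0,0,0,0], jaw=[1,1,1,1,1,1,1])

```text
clock: 21.47
eef_pos: [0.3737, 0.2847, 0.053]
ee_rot: [2.003, 2.419, 0.005]
force: [-1.4, -0.7, 7.8]
grip_width: 0.564
gripper_force: 51.0
```

apply_moves(translation=[[0,0,-0.5],[0,0,-1.5],[0,0,-3],[0,0,-5.5],[0,0,-8],[0,0,-9.5],[0,0,-10],[0,0,-10]], turn=[0,0,0,0,0,0,0,0], jaw=[1,1,1,1,1,1,1,1])

```text
clock: 22.13
eef_pos: [0.3735, 0.2848, 0.1529]
ee_rot: [2.003, 2.42, 0.005]
force: [0.3, 0.3, -2.2]
grip_width: 0.566
gripper_force: 52.1
```

```bash
python3 - <<'E'
from h import *
from workcell import robot
s=robot.snapshot("wrist");m=s["mount"]
C=cloud(s)@m[:3,:3].T+m[:3,3]
T=C[(abs(C[...,0])<.03)&(abs(C[...,1])<.02)&(C[...,2]>-.058)&(C[...,2]<-.036)];print(rect(T),np.percentile(T[:,2],[1,5,50,95]))
E
python3 go.py .3744 -.263 .15 10.7
```

```text
(array([8.8, 0.2]), array([39.9, 19.1]), 88.9) [-0.057394   -0.052624   -0.04827805 -0.03768552]
t 22.18 pos [0.3728 0.2842 0.1516] psi 10.77 tilt [0.0009 0.0006] w 0.566288453459159 F [ 0.4 -0.9 -2.7]
shift cm [-53.78 -10.07   0.12] turn 0.07
```

apply_moves(translation=[[-1.2,-0.2,0],[-4,-0.7,0],[-7.3,-1.4,0],[-10.8,-2,0],[-14.3,-2.7,0],[-17.8,-3.3,0],[-21.3,-4,0],[-24.8,-4.6,0]], turn=[0,0,0,0,0,0,0,0], jaw=[1,1,1,1,1,1,1,1])

```text
clock: 22.85
eef_pos: [0.3714, 0.0296, 0.1499]
ee_rot: [-2.002, -2.419, 0.004]
force: [-0.2, -1.2, -2.0]
grip_width: 0.571
gripper_force: 52.1
```

apply_moves(translation=[[-3.5,-0.7,0],[-7,-1.3,0],[-10.5,-2,0],[-14,-2.6,0],[-17.5,-3.3,0],[-21,-3.9,0],[-24.2,-4.5,0],[-26.5,-5,0]], turn=[0,0,0,0,0,0,0,0], jaw=[1,1,1,1,1,1,1,1])

```text
clock: 23.52
eef_pos: [0.3724, -0.2404, 0.1499]
ee_rot: [-2.005, -2.416, 0.002]
force: [0.7, -0.8, -1.5]
grip_width: 0.57
gripper_force: 52.1
```

```bash
python3 go.py .3744 -.263 .105 10.7
```

```text
t 23.52 pos [ 0.3724 -0.2404  0.1499] psi 10.63 tilt [-0.0023  0.0002] w 0.5704352140625164 F [ 0.7 -0.8 -1.5]
shift cm [-2.26 -0.21  4.49] turn -0.07
```

apply_moves(translation=[[-1.3,-0.2,0],[-2.2,-0.2,0],[-2.2,-0.2,1],[-2.2,-0.2,2.5],[-2.2,-0.2,3.7],[-2.2,-0.2,4.2],[-2.2,-0.2,4.2],[-2.2,-0.2,4.2]], turn=[0,0,0,0,0,0,0,0], jaw=[1,1,1,1,1,1,1,1])

```text
clock: 24.18
eef_pos: [0.3759, -0.259, 0.109]
ee_rot: [-2.001, -2.42, -0.0]
force: [0.6, -0.2, -1.8]
grip_width: 0.566
gripper_force: 52.1
```

```bash
python3 - <<'E'
from h import *
from workcell import robot
s=robot.snapshot("wrist");st=robot.sense();m=s["mount"]
cv2.imwrite("pics/w6.png",s["img"][:,:,::-1])
C=cloud(s)@m[:3,:3].T+m[:3,3]; W=C@R.from_rotvec(st["ee_rot"]).as_matrix().T+st["eef_pos"]
z=W[...,2];P=W[(np.hypot(W[...,0]-.374,W[...,1]+.263)<.12)&(z>.044)&(z<.066)];print("stbody vis",rect(P))
E
python3 go.py .3744 -.263 .101 10.7
```

```text
stbody vis (array([ 352.9, -264.7]), array([164.2, 118.4]), 12.6)
t 24.23 pos [ 0.3765 -0.2594  0.1096] psi 10.81 tilt [-0.      0.0002] w 0.5711995938552151 F [ 0.7 -0.2 -1.1]
shift cm [-0.31 -0.27  0.86] turn 0.11
```

View pics/w6.png

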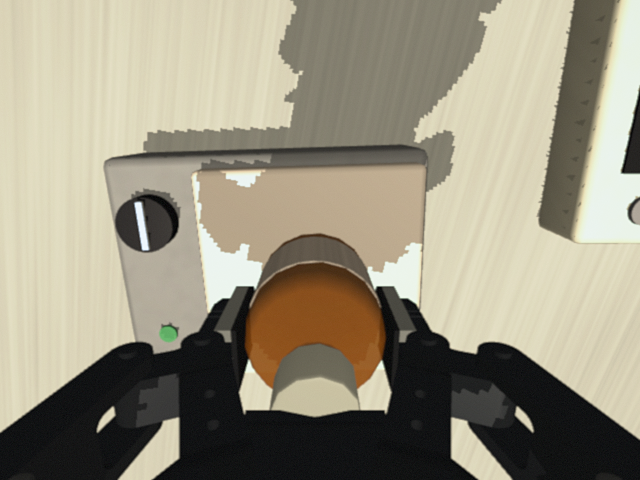

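The bottle is held upright over the plate at about (315,330), with the knob at (147,222) well clear. I'm making the final adjustment and lowering.

apply_moves(translation=[[-0.3,-0.25,0],[-0.3,-0.25,0.2],[-0.3,-0.25,0.4],[-0.3,-0.25,0.5],[-0.3,-0.25,0.6],[-0.3,-0.25,0.6],[-0.3,-0.25,0.6]], turn=[0,0,0,0,0,0,0], jaw=[1,1,1,1,1,1,1])

```text
clock: 24.82
eef_pos: [0.3744, -0.2632, 0.1032]
ee_rot: [-2.003, -2.42, 0.0]
force: [-0.1, 0.5, -2.8]
grip_width: 0.569
gripper_force: 52.1
```

```bash
python3 go.py .3744 -.263 .101 10.7
```

```text
t 24.82 pos [ 0.3744 -0.2632  0.1032] psi 10.76 tilt [-0.0002  0.0001] w 0.5693601214272865 F [-0.1  0.5 -2.8]
shift cm [0.02 0.01 0.22] turn 0.06
```

apply_moves(translation=[[0,0,0.05],[0,0,0.1],[0,0,0.15],[0,0,0.2],[0,0,0.2],[0,0,0.2]], turn=[0,0,0,0,0,0], jaw=[1,1,1,1,1,1])

```text
clock: 25.32
eef_pos: [0.3744, -0.2632, 0.1013]
ee_rot: [-2.003, -2.42, 0.0]
force: [0.4, 0.2, -1.2]
grip_width: 0.566
gripper_force: 52.1
```

apply_moves(translation=[[0,0,0.05],[0,0,0.1],[0,0,0.15],[0,0,0.15],[0,0,0.15]], turn=[0,0,0,0,0], jaw=[1,1,1,1,1])

```text
clock: 25.73
eef_pos: [0.3745, -0.2634, 0.101]
ee_rot: [2.003, 2.419, -0.0]
force: [-2.9, 1.6, 9.6]
grip_width: 0.565
gripper_force: 53.2
```

apply_moves(translation=[[0,0,-0.05],[0,0,-0.08],[0,0,-0.08],[0,0,-0.08],[0,0,-0.08],[0,0,-0.08],[0,0,-0.08]], turn=[0,0,0,0,0,0,0], jaw=[1,1,-0.5,-0.8,-1,-1,-1])

```text
clock: 26.32
eef_pos: [0.3745, -0.2633, 0.1005]
ee_rot: [-2.003, -2.42, -0.0]
force: [0.7, 0.2, -0.6]
grip_width: 0.997
gripper_force: 0.0
```

apply_moves(translation=[[0,0,-2],[0,0,-5],[0,0,-8],[0,0,-11],[0.5,0,-13],[4,0,-13],[8,0,-13],[12,0,-13]], turn=[0,0,0,0,0,0,0,0], jaw=[-1,-1,-1,-1,-1,-1,-1,-1])

```text
clock: 26.98
eef_pos: [0.3521, -0.1447, 0.231]
ee_rot: [2.005, 2.417, 0.001]
force: [0.8, 0.8, 0.5]
grip_width: 1.001
gripper_force: 0.0
```

apply_moves(translation=[[4,0,0],[8,0,0],[12,0,0],[16,0,0],[20,0,0],[23,0,0],[25,0,0],[25,0,0]], turn=[0,0,0,0,0,0,0,0], jaw=[-1,-1,-1,-1,-1,-1,-1,-1])

```text
clock: 27.65
eef_pos: [0.3047, 0.1031, 0.2307]
ee_rot: [-1.995, -2.425, -0.002]
force: [-0.0, -0.4, 0.6]
grip_width: 1.002
gripper_force: 0.0
```

```bash
python3 - <<'E'
from h import *
from workcell import robot
s=robot.snapshot("top");cv2.imwrite("pics/top2.png",s["img"][:,:,::-1]);W=world(s)
def sel(n,x,y,r,z0,z1):
    P=W[(np.hypot(W[...,0]-x,W[...,1]-y)<r)&(W[...,2]>z0)&(W[...,2]<z1)]; print(n,len(P),*rect(P),"circ",*circ(P)) if len(P)>5 else print(n,0)
sel("bottle",.374,-.263,.05,.075,.16);sel("cap",.374,-.263,.05,.142,.16);sel("stplate",.374,-.263,.079,.055,.0661)
sel("dish",.6255,.154,.05,.045,.06);sel("lb",.625,.1535,.14,.025,.06)
sel("rack",.642,-.1285,.06,.08,.12);sel("balance",.598,-.137,.13,.03,.12)
sel("stack",.623,.358,.06,.055,.075);sel("pot",.425,.026,.04,.04,.06);sel("obj",.656,-.339,.03,.03,.06)
E
python3 go.py 0.4 0 .2 10
```

```text
bottle 687 [ 374.1 -262.6] [47.7 50.2] 82.4 circ [ 373.9 -263.4] 25.3
cap 144 [ 373.4 -263.6] [22.2 22.9] 88.6 circ [ 373.7 -264. ] 11.9
stplate 2575 [ 364.8 -264.8] [131.3 112.9] 12.8 circ [ 373.3 -262. ] 77.8
dish 703 [624.4 153.8] [59.  58.8] 31.6 circ [624.6 154.3] 30.8
lb 6865 [625.1 153.6] [171.4 170.2] 9.6 circ [624.4 153.7] 118.2
rack 1150 [ 641.3 -128.9] [47.  92.5] 10.8 circ [ 642.1 -129.4] 50.2
balance 6853 [ 599.1 -136.8] [203.6 141.1] 11.1 circ [ 598.1 -136.9] 119.7
stack 1635 [623.4 358.3] [89.5 88.9] 59.5 circ [623.7 358.3] 45.7
pot 383 [425.4  26.1] [41. 41.] 88.5 circ [425.4  26.4] 21.4
obj 137 [ 657.3 -339.8] [23.9 24.7] 11.6 circ [ 656.7 -340.1] 14.6
t 27.7 pos [0.305  0.1015 0.2306] psi 11.04 tilt [ 0.0003 -0.    ] w 0.9991525241831943 F [ 0.7 -0.2  0.3]
shift cm [-11.79   7.38   3.07] turn 1.04
```

View pics/top2.png

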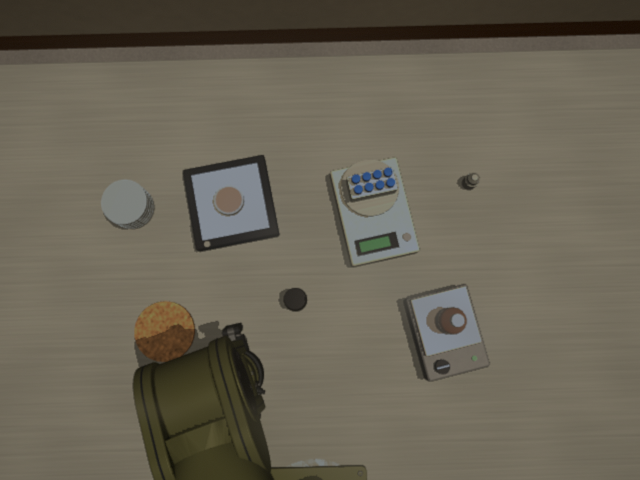

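The top view shows the dish centred on the light box (229,200), the rack squared up on the pan (373,184), the bottle on the stirrer plate (452,320) and the mat empty. Each sample is within about 1 mm of the middle, and the stack, pot and objective haven't moved. I'm handing it in.

```bash
python3 -c "
from workcell import robot
print(robot.close_job())"
```

```text
the job is handed in; nothing more can be done
None
```

The job is handed in at about 28 s: dish on the light box, bottle on the stirrer and rack squared to the balance's front edge, each within about 1 mm of the middle, bystanders not moved; I parked only the bottle on the mat, so the final placing order was dish, rack, bottle.

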